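Put the paring knife away in the sliding-cover case

TASK

Slide back the clear cover of the utensil case, pick the small knife up from the cutting board and lay it down flat, without dropping it, on the green liner of the compartment that has one, lengthwise in the case, either way round. Then slide the cover fully shut and let go, leaving everything else where it is.

Things in the scene. Friction and masses are not known exactly. Their poses are not given: they have to be found in the camera images.
- case: Grey case fixed to the counter, 180 (x) x 205 (y) mm. Origin: centre of underside, z up. Floor 6 mm thick, walls 6 (x) and 5 mm (y), 36 mm high; guide lips on the x walls to 45 mm. Divider along y at x = 0, 6 mm thick, top at 24 mm: two compartments 81 x 195 mm, centres x = +-43.5 mm. Runners carry on from the x walls beyond the +y end to y = 292 mm; the cover slides out over them.
- cover (a joint): Slide of the clear cover along the case's +y axis, m: 0 fully shut, 0.19 fully open (end stops at both). It starts 0 to 30 mm open, stays where it is left and takes about 2 N to slide slowly.
- cover_grip (a point): Centre of the blue grip rib on the cover: 60 mm along case x, 14 mm thick (y), 26 mm high, 41 to 67 mm above the case underside (this point 54). Axes as the case. At joint value q it is at case x = 0, y = 30 mm + q. Cover: clear plate, blue end strips, 168 x 205 x 5 mm, z 36 to 41 mm, centred at y = q; fully open, the case is uncovered from its -y end to y = 87 mm.
- liner: Green plastic liner, 70 (x) x 185 (y) x 3 mm, fixed on the floor of one of the two compartments (which one varies), centred in it. Origin: centre of its underside (6 mm above the underside of the case); axes as the case.
- knife: Paring knife lying flat on the board, loose, 150 mm long along its x, about 0.09 kg. Origin: on the underside, at the middle of its whole length and width. Black handle 90 mm long (x -75 to +15), 24 mm wide (y), 18 mm thick (z 0 to 18); then a steel collar and a steel blade up to x = +75, up to 20 mm wide and 3 mm thick at z = 9 mm.
- knife_handle (a point): Middle of the knife's handle, 30 mm to -x of the knife's origin and 9 mm above its underside, near the centre of mass; axes as the knife. The handle is 24 mm across y.
- board: Green cutting board fixed on the counter, 300 (x) x 220 (y) x 12 mm thick. Origin: centre of its underside. The knife lies on it.
- spreader: Spreading spatula, wooden handle and steel blade, 160 mm long, 24 mm wide, 14 mm high, loose in the compartment without liner. Origin: centre of the underside, 75 mm from the handle's end. Leave alone.
- squeeze: Red squeeze bottle, 62 mm diameter, 185 mm tall. Origin: centre of the underside. Leave alone.
- jar: Amber jar with brass-coloured cap, 68 mm diameter, 85 mm tall. Origin: centre of the underside. Leave alone.
- tub: Clear open tub, 130 x 180 x 90 mm high. Origin: centre of the underside. Leave alone.
- filmroll: Roll of film with square card ends, 56 mm square, 256 mm long along y. Origin: centre of the underside. Leave alone.
- dish: Blue bowl, 100 mm diameter, 35 mm high. Origin: centre of the underside. Leave alone.
- tinlid: Brass-coloured tin lid, 64 mm diameter, 14 mm high. Origin: centre of the underside. Leave alone.
There are look-alikes about, which are no part of the job. Of the things that look like the knife, the smaller one is meant.

How it is judged:
On the way, in this order (a step that is already met when the one before it is completed fails the run):
1. the cover is slid back at least 150 mm (value of joint cover above 0.15 m), for 0.2 s.
2. the knife, still held, is lowered onto the liner: its origin within 30 mm of the liner's centre in x and y and under 15 mm above the liner's underside (at rest: 3 mm) (x of knife in the frame of liner between -0.03 and 0.03 m and y of knife in the frame of liner between -0.03 and 0.03 m and z of knife in the frame of liner below 0.015 m and contact force between the fingers and knife above 0.5 N), for 0.05 s.
At the end, for the whole second after the job is handed in: Cover shut within 4 mm and still; knife at rest, flat (0.25 rad) on the green liner, lengthwise (0.35 rad, either way round), its origin within 30 mm of the liner centre in x and y and under 10 mm above the liner underside; everything else within 30 mm of its start (value of joint cover below 0.004 m and velocity of joint cover between -0.005 and 0.005 m/s and x of knife in the frame of liner between -0.03 and 0.03 m and y of knife in the frame of liner between -0.03 and 0.03 m and z of knife in the frame of liner between -0.002 and 0.01 m and angle between the z axis of knife and the z axis of case, either way round below 0.25 rad and angle between the x axis of knife and the y axis of case, either way round below 0.35 rad and linear speed of knife below 0.02 m/s and distance of each of squeeze, jar, tub, filmroll, dish, tinlid, spreader from where it was at the start of the episode below 0.03 m); the robot touches nothing.
It fails at once if another loose thing is moved by more than 30 mm (distance of any of squeeze, jar, tub, filmroll, dish, tinlid, spreader from where it was at the start of the episode above 0.03 m).
It also fails if it takes over 69 s, if anything falls off the work surface, if the arm or the gripper's body presses on something with over 40 N, if the wrist force passes 120 N, or if a joint passes its speed limit or range.

ROBOT

A 6-joint arm with a two-finger parallel gripper is mounted at the origin on the work surface. World frame = base frame: x ahead of the robot, y to its left, z up, the work surface at z = 0. Lengths are in m, angles in rad, forces in N, time in s.
With the tool pointing down it reaches from about 0.35 to 0.875 m from the base axis. Payload 4.2 kg.
Tool frame: the origin (TCP) lies at the very end of the fingers, on their centre line; the grasp point (between the pads) lies 19 mm behind it; z points along the fingers, x is the direction in which the jaws open and shut, and the axes are right-handed (so a half turn about z gives the same grasp; the last joint's range is limited). The gripper opens to 87 mm and grips with 3 to 60 N. Pads are 19 mm wide; open, the fingers measure 117 mm over their backs; the gripper's body (75 mm by 190 mm) begins 51 mm behind the grasp point.
Start: joints at [1.408, 0.385, 0.008, 0, -1.194, -0.259], TCP at [0.256, 0.57, 0.223] pointing down, gripper open.
Joint ranges: [-3.14, 3.14], [-1.21, 2.06], [-1.07, 1.41], [-3.16, 2.05], [-2.99, -0.16], [-3.1, 3.1]. Speed limits (rad/s): [2.79, 2.79, 3.14, 3.14, 3.14, 3.14].

INTERFACE

Orientations are given as a unit quaternion [x, y, z, w].
In Python, from workcell import robot, grab_frame, close_job gives the robot as it stands.
- The arm moves only by the tool servo_tool, never from a script. Its argument "rows" is a list of rows, each a list of 3 entries, a list of its own where there are three numbers: the turn, a rotation vector about the tool's x, y, z in degrees, then the shift along the tool's x, y, z in mm, then the finger opening in mm, from 0 to 87. A call has 1 to 5 rows; each row is the pose to reach, as a shift and turn from the pose commanded when the call began, along the tool's axes at that moment; what a row does not reach only later rows make up. A row lasts 1/8 s, in which the tool goes at most 62.5 mm and 10.7 degrees, less where a joint would pass 70% of its speed; a pose out of reach is approached as far as the arm can. A call with a gripper value outside its range is refused whole. The fingers move at their own pace and stop on an object; "newtons" is the grip in N (left out, the last holds). Time passes only in rows, so rows that repeat a pose let the fingers close. It gives the time, the measured TCP pose, the force and the opening at its end, in the units of the state.
- robot.observe(): the state, without advancing time (a new reading comes with each control period).
- grab_frame(name): name is "scene" or "top" or "wrist"; returns a dict with "image" (400x640x3 uint8, red, green, blue), "depth" (400x640 float32, m along the optical axis (not along the pixel's ray), 0 where there is no reading), "fx", "fy", "cx", "cy" (pixels), "k1" (the pictures are not rectified: a ray, as slopes to the right and down, at radius r is drawn at 1 + k1 r^2 times it, then the intrinsics apply), "extrinsics" (4x4, takes a point from world to camera coordinates); the wrist camera has in their place "T_tool_cam" (4x4, takes a point from camera to tool coordinates, whose origin is the TCP and whose axes are the tool frame's). Camera axes: x right, y down, z forward; pixel columns grow to the right and rows downward; lengths in m; the calibration is good to about 2 mm. A picture is of the moment at which its call begins: read the wrist's pose just before it.
- close_job(): hands the job in, once; it reports no verdict.
The state is a dict: "t": time; "joint_pos": joint angles; "qvel": joint speeds; "joint_efforts": joint torques, N m; "ee_pos": TCP position; "eef_rot": TCP orientation; "contact_force": force on the tool from outside, world axes, zero at the start; "moment": the same for the moment, N m; "width": opening from 0.0 (shut) to 1.0 (fully open).
Only numpy, scipy, OpenCV 4.12 (cv2) and the standard library are available. Lean on these libraries where they do the work, as an engineer would, in place of code of your own. Each camera call takes 0.05 s, during which the arm holds its last target.

## Working session

There is one attempt and no reset: what is moved stays moved. The work goes in short steps, Python scripts to look and compute and a tool call to move; the robot and the scene stay as the last step left them, time stands still between calls to the robot, and variables do not carry over. Pictures are saved under pics/ and viewed, and the job is handed in when it is done.

Besides the shell and the picture viewer there is one more tool, called after "Emit:" in YAML: its name, and indented under it one key for each argument. servo_tool: Moves the arm, as the interface text tells. Its arguments: {"type":"object","properties":{"rows":{"type":"array","items":{"type":"array"}},"newtons":{"type":"number"}},"required":["rows"]}

```bash
mkdir -p pics && ls
cat > h.py <<'E'
import numpy as np, cv2, pickle
from scipy.spatial.transform import Rotation as R
def save(n,f): cv2.imwrite(f'pics/{n}.png',cv2.cvtColor(f['image'],cv2.COLOR_RGB2BGR)); pickle.dump(f,open(f'{n}.pkl','wb'))
def campose(f,obs=None):
    if 'extrinsics' in f: return np.linalg.inv(np.array(f['extrinsics']))
    T=np.eye(4);T[:3,:3]=R.from_quat(obs['eef_rot']).as_matrix();T[:3,3]=obs['ee_pos']
    return T@np.array(f['T_tool_cam'])
def slopes(f,uv):
    uv=np.atleast_2d(np.asarray(uv,float)); d=np.c_[(uv[:,0]-f['cx'])/f['fx'],(uv[:,1]-f['cy'])/f['fy']]
    s=d.copy()
    for _ in range(20): s=d/(1+f['k1']*(s**2).sum(1,keepdims=True))
    return s
def onplane(f,uv,z,obs=None):
    T=campose(f,obs); s=slopes(f,uv); r=np.c_[s,np.ones(len(s))]@T[:3,:3].T; o=T[:3,3]
    return o+r*((z-o[2])/r[:,2])[:,None]
def proj(f,P,obs=None):
    T=np.linalg.inv(campose(f,obs)); p=np.atleast_2d(P)@T[:3,:3].T+T[:3,3]; s=p[:,:2]/p[:,2:]
    s=s*(1+f['k1']*(s**2).sum(1,keepdims=True)); return np.c_[s[:,0]*f['fx']+f['cx'],s[:,1]*f['fy']+f['cy']]
def depthpts(f,obs=None):
    h,w=f['depth'].shape; u,v=np.meshgrid(np.arange(w),np.arange(h)); s=slopes(f,np.c_[u.ravel(),v.ravel()])
    d=f['depth'].ravel(); T=campose(f,obs); return ((np.c_[s,np.ones(len(s))]*d[:,None])@T[:3,:3].T+T[:3,3]).reshape(h,w,3)
E
python3 - <<'E'
from workcell import robot, grab_frame
from h import *
o=robot.observe(); pickle.dump(o,open('o0.pkl','wb'))
print(o)
for n in ['scene','top','wrist']:
    f=grab_frame(n); save(n+'0',f)
    print(n,f['fx'],f['fy'],f['cx'],f['cy'],f['k1']); print(np.round(campose(f,o),3))
E
```

```text
pics
{'t': 0.0, 'joint_pos': array([ 1.40761746e+00,  3.85562566e-01,  6.61296727e-03, -4.91175738e-04,
       -1.19399978e+00, -2.58577376e-01]), 'qvel': array([ 0.00057396,  0.00134903, -0.00067385,  0.0009394 , -0.00136892,
        0.0003872 ]), 'joint_efforts': array([-4.51532196e-04, -3.90666604e+01,  1.87404835e+01,  4.22000304e+00,
        1.09661478e-02, -1.95373077e-04]), 'ee_pos': array([0.2556028 , 0.56967743, 0.22145211]), 'eef_rot': array([-5.43355559e-01,  8.39501951e-01, -6.43123210e-04, -8.92975618e-04]), 'contact_force': array([-0.17938381,  0.26341077, -0.32529329]), 'moment': array([-0.07515153,  0.01072126, -0.03389639]), 'width': 0.9982937666574742}
scene 386.3985185193505 386.3985185193505 316.34847843119184 199.46467685080577 -0.04848668553140057
[[ 0.053  0.593 -0.804  1.479]
 [ 0.999 -0.037  0.038 -0.045]
 [-0.007 -0.805 -0.594  0.785]
 [ 0.     0.     0.     1.   ]]
top 495.0533737994694 495.0533737994694 316.6587062190383 198.45022115078177 -0.011569986787419788
[[-0.008 -0.981  0.196  0.18 ]
 [-1.     0.009  0.003 -0.   ]
 [-0.004 -0.196 -0.981  1.538]
 [ 0.     0.     0.     1.   ]]
wrist 301.8414940557687 301.8414940557687 316.1498153533777 193.78570505683504 -0.051763651716782696
[[-0.409 -0.88  -0.241  0.321]
 [-0.912  0.396  0.104  0.541]
 [ 0.004  0.263 -0.965  0.383]
 [ 0.     0.     0.     1.   ]]
```

View pics/scene0.png

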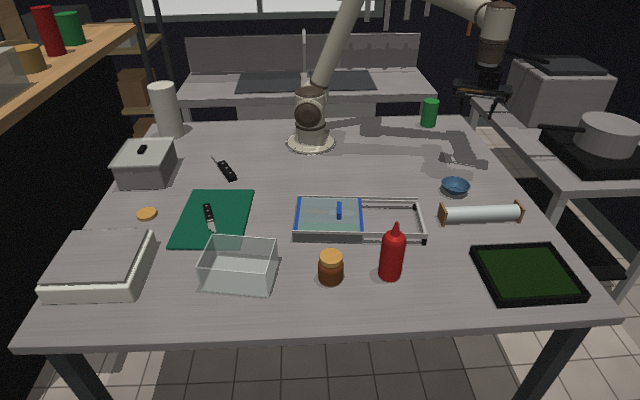

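View pics/top0.png

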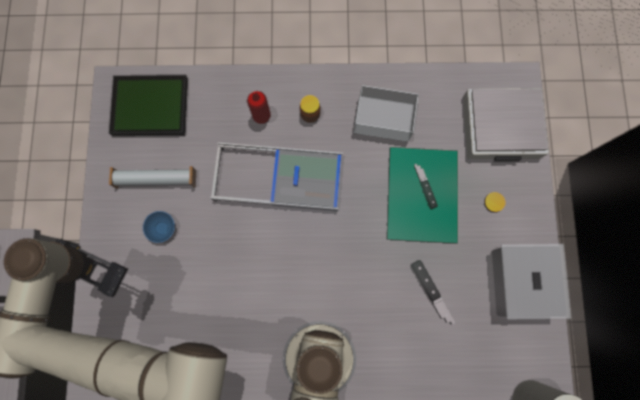

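View pics/wrist0.png

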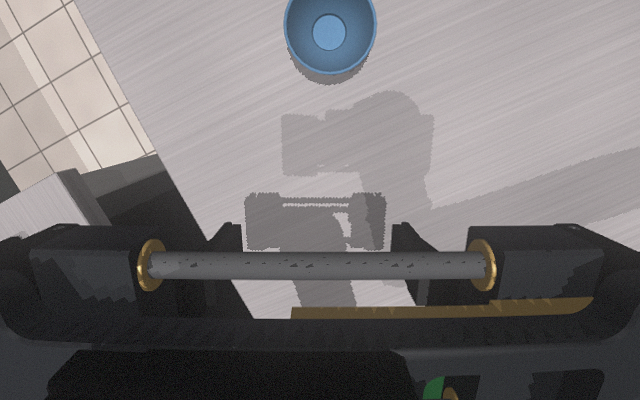

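The top view shows the case at about (215-342, 145-210), with the cover over its right end and the blue grip rib at (296,176). The liner is green in the upper (+x) half, and the small knife is on the board at about (426,186). The larger look-alike lies on the counter at (432,292). Next I measure these.

Run:
```python
from h import *
f=pickle.load(open('top0.pkl','rb')); im=f['image']; hsv=cv2.cvtColor(im,cv2.COLOR_RGB2HSV)
c=cv2.resize(im[130:260,200:470],None,fx=2.9,fy=2.9,interpolation=cv2.INTER_CUBIC); cv2.imwrite('pics/topc.png',cv2.cvtColor(c,cv2.COLOR_RGB2BGR))
blue=cv2.inRange(hsv,(105,140,60),(130,255,255))
n,l,s,ce=cv2.connectedComponentsWithStats(blue)
for i in range(1,n):
    if s[i,4]>15:
        pts=np.argwhere(l==i)[:,::-1].astype(np.float32)
        r=cv2.minAreaRect(pts); print(s[i],ce[i],r)
        for z in (.041,.067): print(z,onplane(f,cv2.boxPoints(r),z).round(4)[:,:2].tolist(), onplane(f,ce[i],z).round(4))
P=depthpts(f)
print('grip depth',P[176,293:300].round(3).tolist())
print('board',P[160,400].round(3),P[230,440].round(3),'counter',P[230,300].round(3))
# knife on board
reg=np.zeros(im.shape[:2],np.uint8); reg[150:240,392:455]=1
g=cv2.inRange(hsv,(70,120,0),(95,255,255))
k=((g==0)&(reg>0)).astype(np.uint8)
n,l,s,ce=cv2.connectedComponentsWithStats(k)
for i in range(1,n):
    if s[i,4]>30:
        pts=np.argwhere(l==i)[:,::-1].astype(np.float32); r=cv2.minAreaRect(pts); print('knife',s[i],ce[i],r,onplane(f,cv2.boxPoints(r),.025).round(4)[:,:2].tolist())
        v=im[l==i].max(1); pts2=pts[v<90]; 
        if len(pts2)>20:
            r=cv2.minAreaRect(pts2); print('dark',len(pts2),r,onplane(f,cv2.boxPoints(r),.028).round(4)[:,:2].tolist(),onplane(f,r[0],.028))
```

```text
[273 150   6  40  64] [275.375    167.234375] ((275.19805908203125, 169.5198211669922), (1.8905706405639648, 39.204463958740234), 5.710593223571777)
0.041 [[0.51, 0.1407], [0.6356, 0.1296], [0.6349, 0.1237], [0.5094, 0.1348]] [[0.5794 0.1317 0.041 ]]
0.067 [[0.5043, 0.1382], [0.6277, 0.1273], [0.627, 0.1215], [0.5037, 0.1325]] [[0.5724 0.1295 0.067 ]]
[336 155   4  31  56] [337.78571429 169.07142857] ((337.63525390625, 170.01231384277344), (1.9917863607406616, 30.148401260375977), 5.19442892074585)
0.041 [[0.521, -0.0545], [0.6175, -0.0645], [0.6168, -0.0708], [0.5203, -0.0606]] [[ 0.5716 -0.0631  0.041 ]]
0.067 [[0.515, -0.0535], [0.6099, -0.0634], [0.6092, -0.0695], [0.5144, -0.0596]] [[ 0.5648 -0.062   0.067 ]]
[294 166   5  19  64] [295.8125   174.546875] ((295.7538757324219, 174.96923828125), (3.4729723930358887, 18.109071731567383), 7.125016689300537)
0.041 [[0.526, 0.0769], [0.5835, 0.0699], [0.582, 0.0592], [0.5245, 0.0662]] [[0.5552 0.0679 0.041 ]]
0.067 [[0.52, 0.0756], [0.5765, 0.0687], [0.575, 0.0581], [0.5185, 0.065]] [[0.5487 0.0667 0.067 ]]
grip depth [[0.551, 0.077, 0.038], [0.545, 0.072, 0.064], [0.544, 0.069, 0.069], [0.544, 0.066, 0.066], [0.545, 0.063, 0.064], [0.547, 0.061, 0.055], [0.551, 0.058, 0.04]]
board [ 0.606 -0.263  0.016] [ 0.381 -0.378  0.014] counter [0.386 0.057 0.002]
knife [414 163  23  45 400] [425.2225 185.3775] ((425.102783203125, 184.7739715576172), (47.86982727050781, 9.012167930603027), 69.44395446777344) [[0.5904, -0.3], [0.6005, -0.3271], [0.4559, -0.3722], [0.4462, -0.3455]]
dark 218 ((428.3793029785156, 193.9482879638672), (28.411388397216797, 8.541984558105469), 68.19859313964844) [[0.5299, -0.3175], [0.5398, -0.3428], [0.4555, -0.3712], [0.4458, -0.3461]] [[ 0.49251611 -0.34444233  0.028     ]]
```

View pics/topc.png

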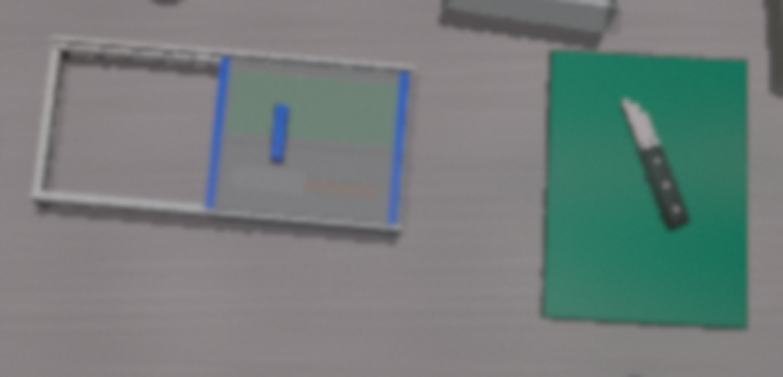

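```bash
cat >> h.py <<'E'
def goal(o,pos,yaw):
    """print rotvec(deg), shift(mm) in tool axes to reach tool-down pose with tool x at world yaw(deg)"""
    Rc=R.from_quat(o['eef_rot']).as_matrix(); y=np.radians(yaw); c,s=np.cos(y),np.sin(y)
    Rg=np.array([[c,s,0],[s,-c,0],[0,0,-1.]])
    print('turn',R.from_matrix(Rc.T@Rg).as_rotvec(degrees=True).round(1),'shift',(Rc.T@(np.array(pos)-o['ee_pos'])*1000).round(1))
def st(o): 
    x=R.from_quat(o['eef_rot']).as_matrix(); print('t',round(o['t'],2),'pos',o['ee_pos'].round(4),'yaw',round(float(np.degrees(np.arctan2(x[1,0],x[0,0]))),1),'zaxis',x[:,2].round(3),'F',o['contact_force'].round(1),'w',round(o['width']*87,1),'q',o['joint_pos'].round(2))
E
python3 - <<'E'
from workcell import robot
from h import *
o=robot.observe(); st(o)
goal(o,[.43,.06,.25],-95.1)
E
```

```text
t 0.15 pos [0.2557 0.5698 0.2217] yaw -114.2 zaxis [-0.001 -0.002 -1.   ] F [-0.4  0.1  0.2] w 87.1 q [ 1.41  0.39  0.01 -0.   -1.19 -0.26]
turn [  0.   -0.1 -19.1] shift [ 393.7 -367.8  -27.6]
```

Emit:
servo_tool:
  rows:
    - [[0,0,-10],[40,-40,-28],87]
    - [[0,0,-15],[80,-75,-28],87]
    - [[0,0,-19],[125,-115,-28],87]
    - [[0,0,-19],[165,-155,-28],87]
    - [[0,0,-19],[205,-190,-28],87]

```text
t: 0.78
ee_pos: [0.3455, 0.3034, 0.2505]
eef_rot: [-0.675, 0.738, -0.0, -0.0]
contact_force: [0.0, -1.1, -0.1]
width: 1.0
```

Run:
```python
from workcell import robot
from h import *
o=robot.observe(); st(o)
goal(o,[.43,.06,.25],-95.1)
```

```text
t 0.78 pos [0.3455 0.3034 0.2505] yaw -95.2 zaxis [ 0. -0. -1.] F [ 0.  -1.1 -0.1] w 87.0 q [ 1.08  0.08 -0.33  0.   -1.16  0.41]
turn [-0.  -0.  -0.1] shift [ 234.8 -106.1    0.5]
```

Emit:
servo_tool:
  rows:
    - [[0,0,0],[55,-25,0],87]
    - [[0,0,0],[110,-50,0],87]
    - [[0,0,0],[165,-75,0],87]
    - [[0,0,0],[215,-95,0],87]
    - [[0,0,0],[234,-106,0],87]

```text
t: 1.4
ee_pos: [0.4296, 0.0603, 0.2505]
eef_rot: [-0.673, 0.739, 0.0, -0.0]
contact_force: [-0.1, 0.7, -0.6]
width: 1.001
```

Run:
```python
from workcell import robot, grab_frame
from h import *
o=robot.observe(); st(o); f=grab_frame('wrist'); save('wrist1',f); pickle.dump(o,open('o1.pkl','wb'))
```

```text
t 1.4 pos [0.4296 0.0603 0.2505] yaw -95.3 zaxis [-0. -0. -1.] F [-0.1  0.7 -0.6] w 87.0 q [ 0.52  0.03 -0.38 -0.   -1.16  0.96]
```

View pics/wrist1.png

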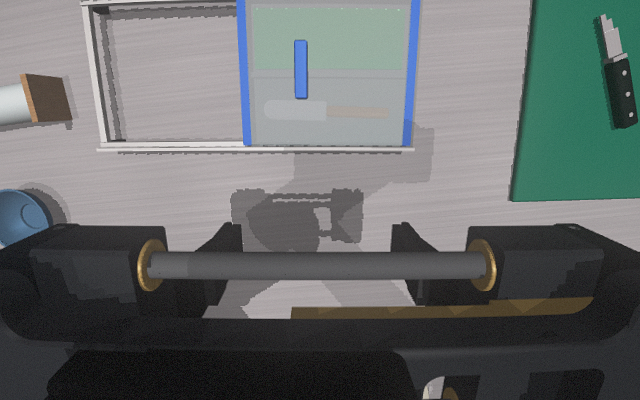

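Run:
```python
from h import *
f=pickle.load(open('wrist1.pkl','rb')); o=pickle.load(open('o1.pkl','rb')); im=f['image']; hsv=cv2.cvtColor(im,cv2.COLOR_RGB2HSV)
c=cv2.resize(im[0:160,220:440],None,fx=3.5,fy=3.5,interpolation=cv2.INTER_CUBIC); cv2.imwrite('pics/w1c.png',cv2.cvtColor(c,cv2.COLOR_RGB2BGR))
blue=cv2.inRange(hsv,(105,140,60),(130,255,255))
n,l,s,ce=cv2.connectedComponentsWithStats(blue)
for i in range(1,n):
    if s[i,4]>100:
        pts=np.argwhere(l==i)[:,::-1].astype(np.float32); r=cv2.minAreaRect(pts); print(s[i],r)
        z=.067 if s[i,1]>20 else .041
        print(z,onplane(f,cv2.boxPoints(r),z,o).round(4)[:,:2].tolist(),onplane(f,r[0],z,o).round(4))
P=depthpts(f,o)
for (u,v) in [(300,70),(300,60),(380,60),(440,100),(540,100),(330,50)]: print(u,v,P[v,u].round(4))
dark=(im.max(2)<95)&(np.arange(640)[None]>595)&(np.arange(400)[:,None]<135)
pts=np.argwhere(dark)[:,::-1].astype(np.float32); r=cv2.minAreaRect(pts); print('handle',r,onplane(f,cv2.boxPoints(r),.03,o).round(4)[:,:2].tolist(),onplane(f,r[0],.03,o).round(4))
```

```text
[ 236    0   15  145 1095] ((243.3402099609375, 71.98454284667969), (144.4871826171875, 8.127970695495605), 87.39744567871094)
0.041 [[0.6301, 0.1308], [0.6294, 0.1217], [0.4703, 0.1369], [0.4708, 0.1469]] [[0.5536 0.1335 0.041 ]]
[ 403    0   17  145 1103] ((410.9683532714844, 71.99799346923828), (8.300745964050293, 144.72445678710938), 3.632951259613037)
0.041 [[0.4531, -0.0481], [0.6129, -0.0633], [0.6117, -0.0726], [0.4516, -0.0584]] [[ 0.5358 -0.0606  0.041 ]]
[294  41  13  57 688] ((299.9999694824219, 68.99999237060547), (55.99999237060547, 11.999998092651367), 90.0)
0.067 [[0.5754, 0.0701], [0.5742, 0.0575], [0.5174, 0.0632], [0.5187, 0.0763]] [[0.5469 0.0667 0.067 ]]
300 70 [0.546  0.0668 0.0667]
300 60 [0.5559 0.0657 0.0678]
380 60 [ 0.552  -0.0251  0.0405]
440 100 [ 0.5015 -0.1117 -0.0012]
540 100 [ 0.4916 -0.2399  0.0131]
330 50 [0.5679 0.0314 0.04  ]
handle ((615.3413696289062, 71.48025512695312), (114.66544342041016, 29.906993865966797), 81.15818786621094) [[0.5859, -0.2885], [0.5902, -0.3286], [0.45, -0.3726], [0.4468, -0.3289]] [[ 0.5209 -0.3275  0.03  ]]
```

View pics/w1c.png

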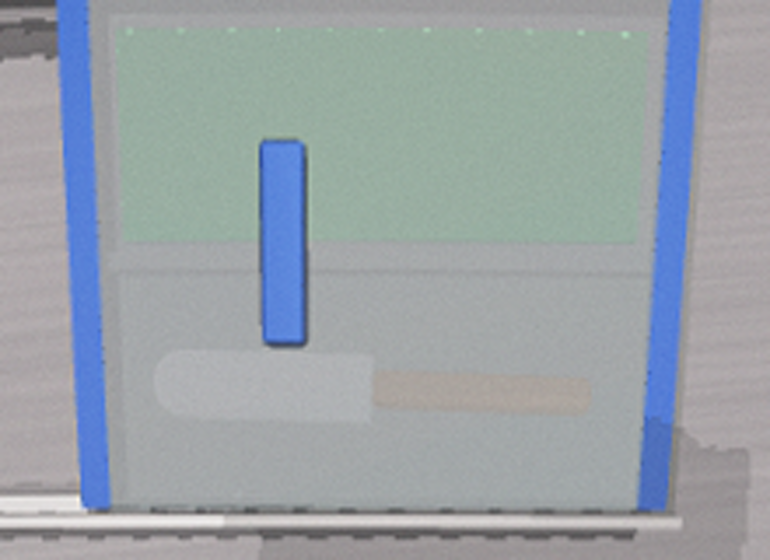

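Emit:
servo_tool:
  rows:
    - [[0,0,0],[-8,-50,40],87]
    - [[0,0,0],[-17,-100,80],87]
    - [[0,0,0],[-17,-116,130],60]
    - [[0,0,0],[-17,-116,170],50]
    - [[0,0,0],[-17,-116,190],50]

```text
t: 2.08
ee_pos: [0.5452, 0.069, 0.0574]
eef_rot: [-0.674, 0.738, 0.001, -0.002]
contact_force: [0.3, 0.6, 0.2]
width: 0.745
```

Run:
```python
from workcell import robot
from h import *
o=robot.observe(); st(o)
goal(o,[.547,.0667,.047],-95.4)
f=pickle.load(open('wrist1.pkl','rb')); o1=pickle.load(open('o1.pkl','rb'))
L=onplane(f,[(253.7,7.7),(405.1,9.4),(401.4,69.1),(254.3,69.1)],.009,o1); print(L.round(4).tolist()); c=L.mean(0); print(c)
a=np.radians(-5.4); ex=np.array([np.cos(a),np.sin(a)]); ey=np.array([-ex[1],ex[0]]); d=np.array([.547,.0667])-c[:2]; print('rib in liner',d@ex,d@ey)
```

```text
t 2.08 pos [0.5452 0.069  0.0574] yaw -95.2 zaxis [-0.005 -0.002 -1.   ] F [0.3 0.6 0.2] w 64.8 q [ 0.42  0.44 -0.38 -0.   -0.76  1.06]
turn [ 0.3 -0.1  0.2] shift [ 2.1 -2.  10.4]
[[0.6304, 0.1172, 0.009], [0.612, -0.0653, 0.009], [0.5433, -0.0584, 0.009], [0.5602, 0.1261, 0.009]]
[0.58646239 0.02990263 0.009     ]
rib in liner -0.04275019069810032 0.03292032671729025
```

Emit:
servo_tool:
  rows:
    - [[0,0,0],[2,-2,9],40]
    - [[0,0,0],[2,-2,9],10]
    - [[0,0,0],[2,-2,9],10]
    - [[0,0,0],[2,-2,9],10]
    - [[0,0,0],[2,-2,9],10]
  newtons: 20

```text
t: 2.7
ee_pos: [0.5489, 0.0672, 0.0523]
eef_rot: [-0.675, 0.738, -0.0, 0.001]
contact_force: [0.1, -2.4, 1.0]
width: 0.181
```

Run:
```python
from workcell import robot
from h import *
o=robot.observe(); st(o)
a=np.radians(-5.4); ey=np.array([-np.sin(a),np.cos(a)]); p=o['ee_pos'].copy(); p[:2]+=.185*ey
goal(o,p,-95.4)
```

```text
t 2.7 pos [0.5489 0.0672 0.0523] yaw -95.2 zaxis [ 0.001  0.    -1.   ] F [ 0.1 -2.4  1. ] w 15.7 q [ 0.42  0.45 -0.38  0.   -0.74  1.07]
turn [-0.1  0.   0.2] shift [-1.85e+02 -8.00e-01  1.00e-01]
```

Emit:
servo_tool:
  rows:
    - [[0,0,0],[-15,0,0],10]
    - [[0,0,0],[-40,0,0],10]
    - [[0,0,0],[-65,0,0],10]
    - [[0,0,0],[-90,-0.5,0],10]
    - [[0,0,0],[-115,-0.5,0],10]

```text
t: 3.32
ee_pos: [0.5598, 0.1829, 0.0522]
eef_rot: [-0.675, 0.738, -0.0, 0.0]
contact_force: [1.7, -3.5, 5.1]
width: 0.162
```

Run:
```python
from workcell import robot
from h import *
o=robot.observe(); st(o)
a=np.radians(-5.4); ey=np.array([-np.sin(a),np.cos(a)]); p=np.array([.5489,.0672,.0523]); p[:2]+=.185*ey
goal(o,p,-95.4)
```

```text
t 3.33 pos [0.5598 0.1829 0.0522] yaw -95.2 zaxis [ 0. -0. -1.] F [ 1.7 -3.5  5.1] w 14.1 q [ 0.59  0.5  -0.29  0.   -0.78  0.89]
turn [-0.  -0.   0.2] shift [-68.8  -0.4  -0.1]
```

Emit:
servo_tool:
  rows:
    - [[0,0,0],[-25,0,0],10]
    - [[0,0,0],[-45,0,0],10]
    - [[0,0,0],[-60,0,0],10]
    - [[0,0,0],[-68,0,0],10]
    - [[0,0,0],[-70,0,0],10]

```text
t: 3.95
ee_pos: [0.5662, 0.2511, 0.0522]
eef_rot: [-0.675, 0.738, -0.001, -0.001]
contact_force: [2.2, -9.6, 6.9]
width: 0.157
```

Emit:
servo_tool:
  rows:
    - [[0,0,0],[0,0,0],40]
    - [[0,0,0],[0,0,0],50]
    - [[0,0,0],[0,0,0],60]
    - [[0,0,0],[0,0,-20],87]
    - [[0,0,0],[0,0,-70],87]

```text
t: 4.58
ee_pos: [0.564, 0.2506, 0.1192]
eef_rot: [-0.674, 0.738, 0.001, -0.003]
contact_force: [-0.1, 0.5, 0.3]
width: 0.643
```

Run:
```python
from workcell import robot, grab_frame
from h import *
o=robot.observe(); st(o)
f=grab_frame('wrist'); save('wrist2',f); pickle.dump(o,open('o2.pkl','wb'))
goal(o,[.43,-.2,.25],-95.4)
```

```text
t 4.58 pos [0.564  0.2506 0.1192] yaw -95.2 zaxis [-0.006 -0.004 -1.   ] F [-0.1  0.5  0.3] w 55.9 q [ 0.68  0.46 -0.14 -0.   -0.97  0.8 ]
turn [ 0.3 -0.2  0.2] shift [ 461.4   93.5 -128.3]
```

View pics/wrist2.png

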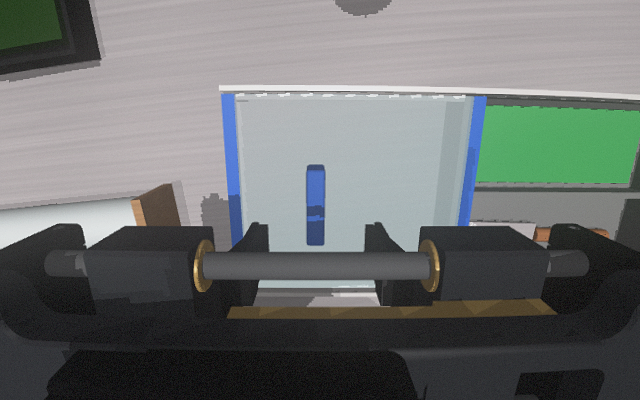

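The wrist view shows the cover fully back with the rib at (316,205). The green liner is uncovered at (478-637, 105-188). Next I move to view the knife.

Run:
```python
from workcell import robot, grab_frame
from h import *
o=robot.observe(); st(o)
goal(o,[.385,-.378,.23],-72)
```

```text
t 4.62 pos [0.569  0.2533 0.1291] yaw -95.0 zaxis [ 0.009  0.004 -1.   ] F [1.9 1.1 6.5] w 59.9 q [ 0.68  0.45 -0.13  0.   -0.97  0.8 ]
turn [ -0.6   0.2 -23. ] shift [ 644.5  126.8 -105.4]
```

Emit:
servo_tool:
  rows:
    - [[0,0,0],[10,5,-55],60]
    - [[0,0,0],[60,15,-90],60]
    - [[0,0,0],[120,25,-100],60]
    - [[0,0,-5],[180,35,-105],60]
    - [[0,0,-10],[240,47,-105],60]

```text
t: 5.25
ee_pos: [0.497, 0.0153, 0.2272]
eef_rot: [0.738, -0.675, 0.001, -0.001]
contact_force: [0.6, -1.2, -0.8]
width: 0.685
```

Emit:
servo_tool:
  rows:
    - [[0,0,0],[60,0,0],60]
    - [[0,0,-3],[120,0,0],60]
    - [[0,0,-6],[180,0,0],60]
    - [[0,0,-10],[240,0,0],60]
    - [[0,0,-13],[300,0,0],60]

```text
t: 5.88
ee_pos: [0.523, -0.2841, 0.2266]
eef_rot: [0.809, -0.588, 0.0, -0.0]
contact_force: [0.8, 0.8, 0.1]
width: 0.693
```

Run:
```python
from workcell import robot, grab_frame
from h import *
o=robot.observe(); st(o)
goal(o,[.385,-.378,.23],-72)
```

```text
t 5.88 pos [ 0.523  -0.2841  0.2266] yaw -72.0 zaxis [ 0.001  0.    -1.   ] F [0.8 0.8 0.1] w 60.3 q [-0.23  0.33 -0.06 -0.   -1.18  2.11]
turn [-0.1 -0.  -0. ] shift [ 46.8 160.2  -3.6]
```

Emit:
servo_tool:
  rows:
    - [[0,0,0],[15,50,0],60]
    - [[0,0,0],[30,100,0],60]
    - [[0,0,0],[45,145,0],60]
    - [[0,0,0],[47,158,0],60]
    - [[0,0,0],[47,160,0],60]

```text
t: 6.5
ee_pos: [0.3846, -0.3763, 0.2266]
eef_rot: [0.808, -0.589, 0.0, -0.0]
contact_force: [-0.0, 0.1, -0.1]
width: 0.686
```

Run:
```python
from workcell import robot, grab_frame
from h import *
o=robot.observe(); st(o)
f=grab_frame('wrist'); save('wrist3',f); pickle.dump(o,open('o3.pkl','wb'))
```

```text
t 6.5 pos [ 0.3846 -0.3763  0.2266] yaw -72.2 zaxis [ 0.001 -0.    -1.   ] F [-0.   0.1 -0.1] w 59.7 q [-0.47  0.23 -0.2  -0.   -1.14  2.35]
```

View pics/wrist3.png

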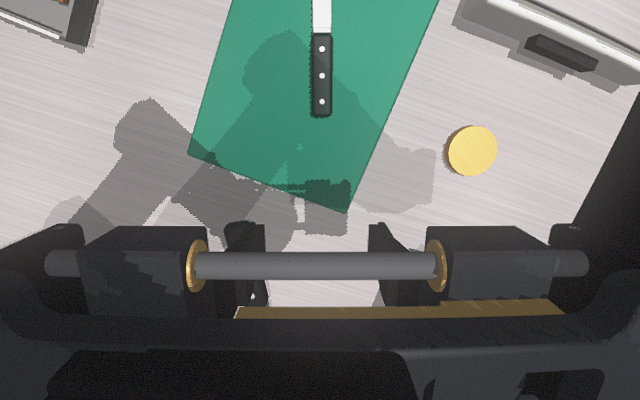

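The knife handle is clear at about (321,75), spanning rows 33-116, and the blade runs up out of the picture. Next I measure the handle.

Run:
```python
from workcell import robot
from h import *
f=pickle.load(open('wrist3.pkl','rb')); o=pickle.load(open('o3.pkl','rb')); im=f['image']
u,v=np.meshgrid(np.arange(640),np.arange(400))
m=((im.max(2)<75)&(u>300)&(u<345)&(v<125)).astype(np.uint8)
m=cv2.morphologyEx(m,cv2.MORPH_CLOSE,np.ones((9,9),np.uint8))
n,l,s,ce=cv2.connectedComponentsWithStats(m); i=1+s[1:,4].argmax(); print(s[i])
pts=np.argwhere(l==i)[:,::-1].astype(np.float32); r=cv2.minAreaRect(pts)
# top-plane footprint
W=onplane(f,pts,.030,o)[:,:2].astype(np.float32); rr=cv2.minAreaRect((W*1000).astype(np.float32)); print(rr)
B=cv2.boxPoints(rr); e=[B[1]-B[0],B[2]-B[1]]; e=max(e,key=np.linalg.norm); print('axis deg',np.degrees(np.arctan2(e[1],e[0])))
P=depthpts(f,o); print('top z',np.median(P[50:65,318:326,2]), 'board',np.median(P[60:80,350:370,2]))
st(robot.observe())
```

```text
[311  33  21  84 940]
((492.1064453125, -347.58905029296875), (88.55187225341797, 23.01108169555664), 17.859479904174805)
axis deg 17.859488
top z 0.030024641379935824 board 0.011830180664555712
t 6.55 pos [ 0.385  -0.376   0.2266] yaw -72.2 zaxis [ 0.001 -0.    -1.   ] F [-0.3 -0.1 -0.8] w 60.2 q [-0.47  0.23 -0.2  -0.   -1.14  2.35]
```

Run:
```python
from workcell import robot
from h import *
goal(robot.observe(),[.492,-.3475,.016],-72.1)
```

```text
turn [-0.  -0.  -0.1] shift [   5.6 -110.4  210.7]
```

Emit:
servo_tool:
  rows:
    - [[0,0,0],[2,-40,40],60]
    - [[0,0,0],[5,-80,80],60]
    - [[0,0,0],[5.5,-105,120],60]
    - [[0,0,0],[5.5,-110,160],60]
    - [[0,0,0],[5.5,-110,175],60]

```text
t: 7.18
ee_pos: [0.4912, -0.3458, 0.0486]
eef_rot: [0.809, -0.588, -0.002, 0.001]
contact_force: [-0.4, 0.4, 0.9]
width: 0.69
```

Run:
```python
from workcell import robot
from h import *
o=robot.observe(); st(o); goal(o,[.492,-.3475,.016],-72.1)
```

```text
t 7.17 pos [ 0.4912 -0.3458  0.0486] yaw -72.0 zaxis [-0.004  0.002 -1.   ] F [-0.4  0.4  0.9] w 60.0 q [-0.34  0.52 -0.26 -0.   -0.8   2.23]
turn [0.2 0.2 0.1] shift [ 1.9 -0.4 32.6]
```

Emit:
servo_tool:
  rows:
    - [[0,0,0],[1,0,18],60]
    - [[0,0,0],[1,0,30],60]
    - [[0,0,0],[1,0,35],60]
    - [[0,0,0],[1,0,35],40]
    - [[0,0,0],[1,0,35],20]
  newtons: 25

```text
t: 7.8
ee_pos: [0.4919, -0.349, 0.0174]
eef_rot: [0.808, -0.589, 0.001, -0.0]
contact_force: [0.4, 0.5, -0.0]
width: 0.544
```

Emit:
servo_tool:
  rows:
    - [[0,0,0],[0,0,0],15]
    - [[0,0,0],[0,0,0],15]
    - [[0,0,0],[0,0,0],15]
    - [[0,0,0],[0,0,-5],15]
    - [[0,0,0],[0,0,-20],15]
  newtons: 25

```text
t: 8.43
ee_pos: [0.4907, -0.3483, 0.0363]
eef_rot: [0.808, -0.589, -0.001, 0.0]
contact_force: [-0.2, 0.2, -0.5]
width: 0.275
```

Run:
```python
from workcell import robot, grab_frame
from h import *
o=robot.observe(); st(o)
f=grab_frame('wrist'); save('wrist4',f); pickle.dump(o,open('o4.pkl','wb'))
```

```text
t 8.43 pos [ 0.4907 -0.3483  0.0363] yaw -72.2 zaxis [-0.002  0.001 -1.   ] F [-0.2  0.2 -0.5] w 23.9 q [-0.35  0.54 -0.27 -0.   -0.77  2.23]
```

View pics/wrist4.png

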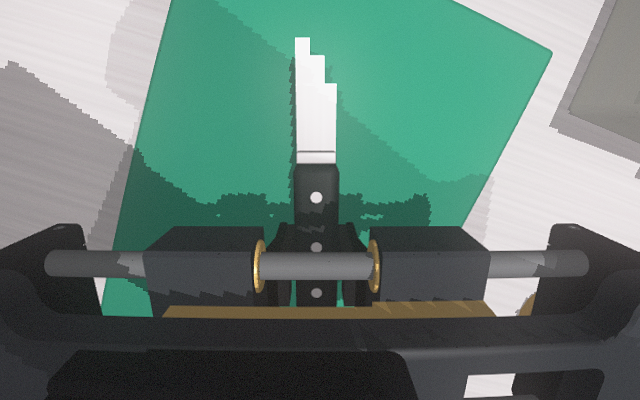

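Emit:
servo_tool:
  rows:
    - [[0,0,0],[0,0,-30],15]
    - [[0,0,0],[0,0,-60],15]
    - [[0,0,0],[0,0,-90],15]
    - [[0,0,0],[0,0,-110],15]
    - [[0,0,0],[0,0,-114],15]

```text
t: 9.1
ee_pos: [0.4924, -0.349, 0.1529]
eef_rot: [0.808, -0.589, 0.002, -0.001]
contact_force: [-0.7, 0.7, -1.0]
width: 0.271
```

Run:
```python
from workcell import robot, grab_frame
from h import *
o=robot.observe(); st(o)
f=grab_frame('wrist'); save('wrist5',f); pickle.dump(o,open('o5.pkl','wb'))
P=depthpts(f,o); print('blade z',[P[v,318].round(3).tolist() for v in (60,90,120,140,180)])
t=grab_frame('top'); save('top5',t); im=t['image']; hsv=cv2.cvtColor(im,cv2.COLOR_RGB2HSV)
m=cv2.inRange(hsv,(45,90,60),(75,255,255)); m[:,:200]=0; m[:,360:]=0; m[:120]=0;m[230:]=0
pts=np.argwhere(m>0)[:,::-1]; print(len(pts))
W=(onplane(t,pts,.009)[:,:2]*1000).astype(np.float32); print(cv2.minAreaRect(W))
c=cv2.resize(im[120:240,190:390],None,fx=4,fy=4,interpolation=cv2.INTER_CUBIC); cv2.imwrite('pics/top5c.png',cv2.cvtColor(c,cv2.COLOR_RGB2BGR))
goal(o,[.5837,.0001,.11],-5.4)
```

```text
t 9.1 pos [ 0.4924 -0.349   0.1529] yaw -72.2 zaxis [ 0.004 -0.002 -1.   ] F [-0.7  0.7 -1. ] w 23.5 q [-0.35  0.4  -0.15  0.   -1.01  2.23]
blade z [[0.584, -0.32, 0.159], [0.571, -0.324, 0.158], [0.557, -0.329, 0.158], [0.547, -0.332, 0.159], [0.529, -0.338, 0.167]]
1203
((589.1297607421875, 26.910179138183594), (176.46942138671875, 71.7285385131836), 84.51849365234375)
turn [ -0.1  -0.3 -66.8] shift [-304.5 -193.8   42.7]
```

View pics/wrist5.png

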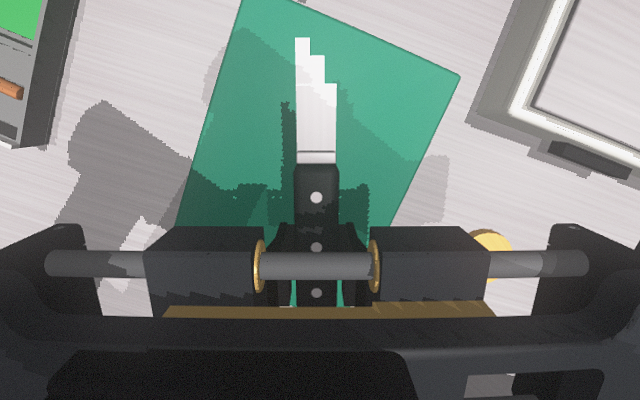

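View pics/top5c.png

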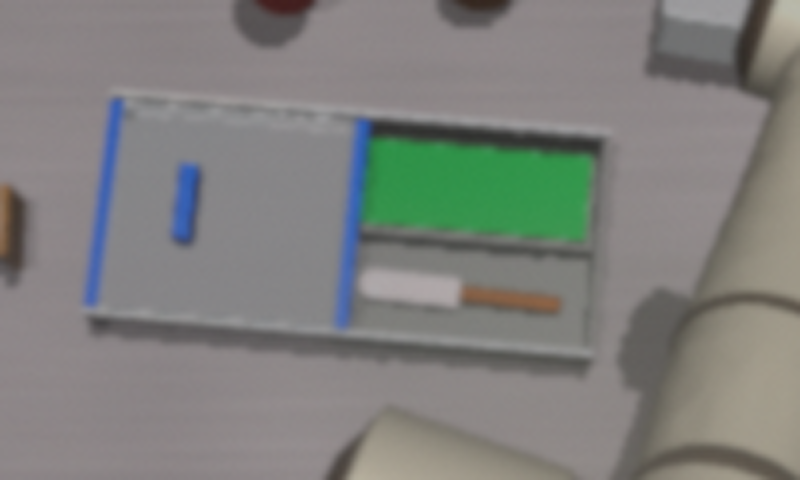

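Run:
```python
from h import *
f=pickle.load(open('top0.pkl','rb')); hsv=cv2.cvtColor(f['image'],cv2.COLOR_RGB2HSV); P=depthpts(f)
m=cv2.inRange(hsv,(18,150,120),(32,255,255)); n,l,s,ce=cv2.connectedComponentsWithStats(m)
for i in range(1,n):
    if s[i,4]>60: print(s[i],ce[i],onplane(f,ce[i],.085).round(3), np.median(P[l==i],0).round(3), 'extent x', np.percentile(P[l==i][:,0],[2,98]).round(3))
T=P[85:135,250:420]; h=(T[...,2]>.07); print('tall pts min x',[(round(float(y),2),round(float(T[h][(abs(T[h][:,1]-y)<.02)][:,0].min()),3)) for y in np.arange(-.2,.2,.04) if (abs(T[h][:,1]-y)<.02).any()])
```

```text
[301  96  18  17 242] [309.38429752 104.1322314 ] [[0.77  0.024 0.085]] [0.769 0.025 0.084] extent x [0.745 0.795]
[486 194  19  18 260] [494.54230769 202.16153846] [[ 0.454 -0.528  0.085]] [ 0.468 -0.554  0.013] extent x [0.442 0.493]
tall pts min x [(-0.2, 0.685), (-0.16, 0.691), (-0.12, 0.698), (0.0, 0.18), (0.04, 0.741), (0.16, 0.737)]
```

Emit:
servo_tool:
  rows:
    - [[0,0,-7],[-25,-15,0],15]
    - [[0,0,-16],[-60,-40,0],15]
    - [[0,0,-25],[-100,-64,0],15]
    - [[0,0,-34],[-140,-90,0],15]
    - [[0,0,-43],[-180,-115,0],15]

```text
t: 9.82
ee_pos: [0.5453, -0.1405, 0.1492]
eef_rot: [0.968, -0.249, -0.001, 0.0]
contact_force: [-0.0, 0.7, -0.4]
width: 0.275
```

Run:
```python
from workcell import robot
from h import *
o=robot.observe(); st(o); goal(o,[.584,0,.11],-5.4)
```

```text
t 9.82 pos [ 0.5453 -0.1405  0.1492] yaw -28.9 zaxis [-0.002  0.    -1.   ] F [-0.   0.7 -0.4] w 23.9 q [ 0.04  0.35 -0.25 -0.   -0.98  2.6 ]
turn [  0.    0.1 -23.5] shift [ -33.9 -141.8   39.1]
```

Emit:
servo_tool:
  rows:
    - [[0,0,-8],[-10,-45,0],15]
    - [[0,0,-16],[-22,-95,0],15]
    - [[0,0,-22],[-32,-130,10],15]
    - [[0,0,-23.5],[-34,-141,25],15]
    - [[0,0,-23.5],[-34,-141,37],15]

```text
t: 10.45
ee_pos: [0.584, -0.0023, 0.1115]
eef_rot: [0.999, -0.049, -0.001, 0.0]
contact_force: [0.4, 0.1, -0.5]
width: 0.273
```

Run:
```python
from workcell import robot, grab_frame
from h import *
o=robot.observe(); st(o); goal(o,[.584,0,.014],-5.4)
f=grab_frame('wrist'); save('wrist6',f); pickle.dump(o,open('o6.pkl','wb'))
im=f['image']; hsv=cv2.cvtColor(im,cv2.COLOR_RGB2HSV); m=cv2.inRange(hsv,(50,100,60),(72,255,255))
pts=np.argwhere(m>0)[:,::-1]; pts=pts[pts[:,1]<235]; W=(onplane(f,pts,.009,o)[:,:2]*1000).astype(np.float32); print(len(pts),cv2.minAreaRect(W))
```

```text
t 10.45 pos [ 0.584  -0.0023  0.1115] yaw -5.7 zaxis [-0.003 -0.001 -1.   ] F [ 0.4  0.1 -0.5] w 23.7 q [ 0.27  0.42 -0.24 -0.   -0.91  2.77]
turn [ 0.   0.2 -0.3] shift [ 0.1 -2.4 97.5]
4960 ((588.40673828125, 42.759117126464844), (152.21481323242188, 69.36615753173828), 84.65877532958984)
```

View pics/wrist6.png

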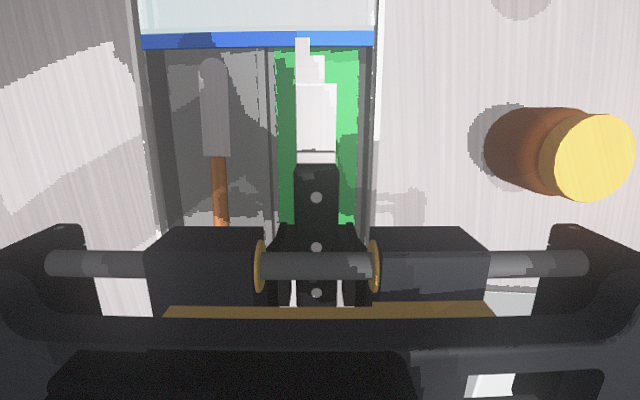

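The knife is held straight above the green liner, blade tip at (302,40) and clear of the cover's blue edge. Next I lower it.

Emit:
servo_tool:
  rows:
    - [[0,0,0],[0,0,25],15]
    - [[0,0,0],[0,0,50],15]
    - [[0,0,0],[0,0,70],15]
    - [[0,0,0],[0,0,82],15]
    - [[0,0,0],[0,0,90],15]

```text
t: 11.12
ee_pos: [0.5847, -0.0033, 0.0231]
eef_rot: [0.999, -0.05, -0.0, 0.0]
contact_force: [0.1, 0.2, -0.9]
width: 0.273
```

Run:
```python
from workcell import robot
from h import *
o=robot.observe(); st(o); goal(o,[.584,-.001,.014],-5.4)
```

```text
t 11.12 pos [ 0.5847 -0.0033  0.0231] yaw -5.7 zaxis [-0. -0. -1.] F [ 0.1  0.2 -0.9] w 23.7 q [ 0.27  0.53 -0.32  0.   -0.72  2.77]
turn [ 0.   0.  -0.3] shift [-0.9 -2.2  9.1]
```

Emit:
servo_tool:
  rows:
    - [[0,0,0],[0,-1,4],15]
    - [[0,0,0],[0,-2,7],15]
    - [[0,0,0],[0,-2,8],15]
    - [[0,0,0],[0,-2,9],15]
    - [[0,0,0],[0,-2,9],15]

```text
t: 11.75
ee_pos: [0.585, -0.0004, 0.0147]
eef_rot: [0.999, -0.049, 0.0, -0.0]
contact_force: [-0.3, 0.6, -0.5]
width: 0.269
```

Run:
```python
from workcell import robot
from h import *
o=robot.observe(); st(o)
```

```text
t 11.75 pos [ 5.85e-01 -4.00e-04  1.47e-02] yaw -5.7 zaxis [ 0.  0. -1.] F [-0.3  0.6 -0.5] w 23.4 q [ 0.28  0.54 -0.33  0.   -0.7   2.77]
```

Emit:
servo_tool:
  rows:
    - [[0,0,0],[0,0,0.5],15]
    - [[0,0,0],[0,0,1],15]
    - [[0,0,0],[0,0,1],15]

```text
t: 12.12
ee_pos: [0.5851, -0.0004, 0.0138]
eef_rot: [0.999, -0.049, 0.0, 0.0]
contact_force: [-0.6, 0.2, 1.0]
width: 0.274
```

Run:
```python
from workcell import robot
from h import *
o=robot.observe(); st(o)
```

```text
t 12.12 pos [ 5.851e-01 -4.000e-04  1.380e-02] yaw -5.7 zaxis [ 0. -0. -1.] F [-0.6  0.2  1. ] w 23.8 q [ 0.28  0.54 -0.33  0.   -0.7   2.77]
```

Emit:
servo_tool:
  rows:
    - [[0,0,0],[0,0,0.5],15]
    - [[0,0,0],[0,0,0.5],24]
    - [[0,0,0],[0,0,0.5],30]
    - [[0,0,0],[0,0,0.5],36]
    - [[0,0,0],[0,0,0.5],36]

```text
t: 12.75
ee_pos: [0.585, -0.0005, 0.0128]
eef_rot: [0.999, -0.049, -0.0, 0.0]
contact_force: [-0.1, 0.3, 0.2]
width: 0.402
```

Emit:
servo_tool:
  rows:
    - [[0,0,0],[0,0,-10],36]
    - [[0,0,0],[0,0,-35],36]
    - [[0,0,0],[0,0,-70],36]
    - [[0,0,0],[0,0,-110],36]
    - [[0,0,0],[0,0,-120],36]

```text
t: 13.38
ee_pos: [0.5869, -0.0001, 0.1369]
eef_rot: [0.999, -0.049, 0.003, -0.001]
contact_force: [0.0, 0.0, -0.2]
width: 0.414
```

Run:
```python
from workcell import robot, grab_frame
from h import *
o=robot.observe(); st(o)
f=grab_frame('wrist'); save('wrist7',f); pickle.dump(o,open('o7.pkl','wb'))
a=np.radians(-5.4); ey=np.array([-np.sin(a),np.cos(a)])
p=np.array([.5489,.0672,.13]); p[:2]+=.1845*ey; print(p); goal(o,p,-95.4)
```

```text
t 13.38 pos [ 5.869e-01 -1.000e-04  1.369e-01] yaw -5.6 zaxis [ 0.007  0.001 -1.   ] F [ 0.   0.  -0.2] w 36.0 q [ 0.28  0.39 -0.21  0.   -0.96  2.77]
[0.56626298 0.25088118 0.13      ]
turn [-0.4 -0.2 89.8] shift [ -45.2 -247.7    7.1]
```

View pics/wrist7.png

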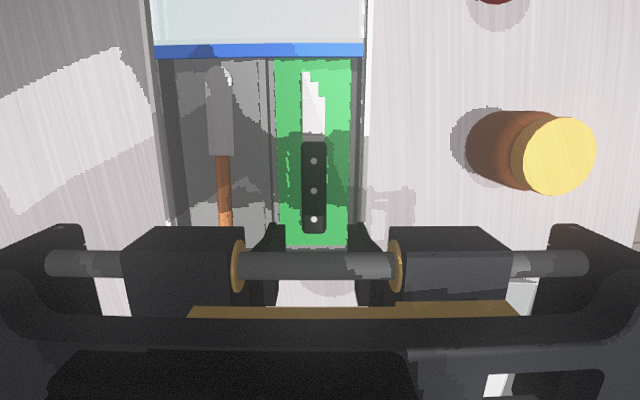

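The knife lies on the green liner, handle at (314,188) and tip at (306,72), parallel to the divider. Now back to the rib.

Emit:
servo_tool:
  rows:
    - [[0,0,10],[-5,-30,0],60]
    - [[0,0,20],[-10,-70,0],60]
    - [[0,0,30],[-20,-120,0],60]
    - [[0,0,40],[-30,-165,0],60]
    - [[0,0,50],[-40,-200,0],60]

```text
t: 14.05
ee_pos: [0.5639, 0.204, 0.1317]
eef_rot: [0.883, -0.469, -0.001, 0.001]
contact_force: [0.0, 0.3, 0.2]
width: 0.688
```

Run:
```python
from workcell import robot
from h import *
o=robot.observe(); st(o); goal(o,[.5663,.251,.13],-95.3)
```

```text
t 14.05 pos [0.5639 0.204  0.1317] yaw -56.0 zaxis [-0.002 -0.001 -1.   ] F [0.  0.3 0.2] w 59.9 q [ 0.62  0.42 -0.18 -0.   -0.97  1.55]
turn [ 0.1 -0.  39.3] shift [-37.6 -28.3   1.6]
```

Emit:
servo_tool:
  rows:
    - [[0,0,10],[-10,-8,0],60]
    - [[0,0,20],[-20,-15,0],60]
    - [[0,0,30],[-32,-24,0],60]
    - [[0,0,39],[-37.5,-28,0],60]
    - [[0,0,39.3],[-37.5,-28,0],60]

```text
t: 14.68
ee_pos: [0.5662, 0.2493, 0.1317]
eef_rot: [-0.677, 0.736, 0.0, -0.001]
contact_force: [-0.8, -0.1, -0.1]
width: 0.683
```

Run:
```python
from workcell import robot, grab_frame
from h import *
o=robot.observe(); st(o); goal(o,[.5663,.251,.0523],-95.3)
t=grab_frame('top'); save('top8',t)
f=grab_frame('wrist'); save('wrist8',f); pickle.dump(o,open('o8.pkl','wb'))
hsv=cv2.cvtColor(f['image'],cv2.COLOR_RGB2HSV); b=cv2.inRange(hsv,(105,140,60),(130,255,255)); n,l,s,ce=cv2.connectedComponentsWithStats(b)
for i in range(1,n):
    if s[i,4]>100:
        pts=np.argwhere(l==i)[:,::-1].astype(np.float32); r=cv2.minAreaRect(pts); print(s[i],onplane(f,r[0],.067,o).round(4),onplane(f,r[0],.041,o).round(4))
```

```text
t 14.68 pos [0.5662 0.2493 0.1317] yaw -94.8 zaxis [-0.002 -0.001 -1.   ] F [-0.8 -0.1 -0.1] w 59.4 q [ 0.68  0.45 -0.13 -0.   -0.99  0.81]
turn [ 0.1 -0.1  0.5] shift [-1.8 -0.1 79.4]
[ 226   98   16  100 1082] [[0.6169 0.3071 0.067 ]] [[0.6145 0.3143 0.041 ]]
[ 450  102   27  124 1321] [[0.5902 0.1341 0.067 ]] [[0.5847 0.1215 0.041 ]]
[306 171  17  36 548] [[0.5801 0.2498 0.067 ]] [[0.5735 0.2505 0.041 ]]
[232 198  12  42 249] [[0.5609 0.3127 0.067 ]] [[0.552  0.3206 0.041 ]]
```

View pics/wrist8.png

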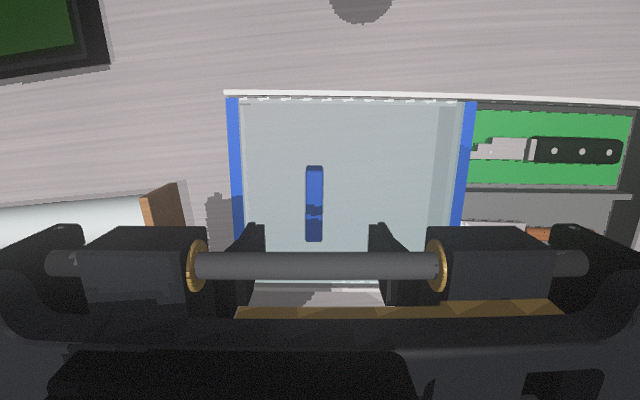

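Emit:
servo_tool:
  rows:
    - [[0,0,0.5],[-1,0,30],60]
    - [[0,0,0.5],[-1,0,58],60]
    - [[0,0,0.5],[-1,0,74],60]
    - [[0,0,0.5],[-1,0,79],60]
    - [[0,0,0.5],[-1,0,79],40]

```text
t: 15.4
ee_pos: [0.5674, 0.2504, 0.0544]
eef_rot: [-0.673, 0.74, -0.0, 0.0]
contact_force: [-0.3, -0.8, -0.4]
width: 0.639
```

Emit:
servo_tool:
  rows:
    - [[0,0,0],[0,0,0],10]
    - [[0,0,0],[0,0,0],10]
    - [[0,0,0],[0,0,0],10]
    - [[0,0,0],[0,0,0],10]
    - [[0,0,0],[0,0,0],10]
  newtons: 20

```text
t: 16.02
ee_pos: [0.5671, 0.2505, 0.0542]
eef_rot: [-0.673, 0.74, 0.0, 0.0]
contact_force: [-0.5, 0.4, 0.5]
width: 0.159
```

Run:
```python
from workcell import robot
from h import *
o=robot.observe(); st(o)
a=np.radians(-5.4); ey=np.array([-np.sin(a),np.cos(a)]); p=np.array([.5489,.0672,.0523]); p[:2]-=.003*ey
goal(o,p,-95.4)
```

```text
t 16.02 pos [0.5671 0.2505 0.0542] yaw -95.5 zaxis [ 0.  0. -1.] F [-0.5  0.4  0.5] w 13.8 q [ 0.68  0.54 -0.21 -0.   -0.83  0.8 ]
turn [-0.   0.  -0.1] shift [187.2   0.6   1.8]
```

Gripped at 13.8 mm. Next I slide the cover shut.

Emit:
servo_tool:
  rows:
    - [[0,0,0],[12,0,0],10]
    - [[0,0,0],[36,0,0],10]
    - [[0,0,0],[60,0,0],10]
    - [[0,0,0],[85,0,0],10]
    - [[0,0,0],[110,0,0],10]

```text
t: 16.65
ee_pos: [0.5564, 0.1389, 0.0542]
eef_rot: [-0.672, 0.74, -0.0, 0.0]
contact_force: [1.2, 3.0, 0.1]
width: 0.163
```

Emit:
servo_tool:
  rows:
    - [[0,0,0],[20,0,0],10]
    - [[0,0,0],[38,0,0],10]
    - [[0,0,0],[52,0,0],10]
    - [[0,0,0],[62,0,0],10]
    - [[0,0,0],[68,0,0],10]

```text
t: 17.27
ee_pos: [0.55, 0.0726, 0.0542]
eef_rot: [-0.673, 0.74, -0.0, -0.0]
contact_force: [-1.0, 2.7, 2.2]
width: 0.158
```

Run:
```python
from workcell import robot
from h import *
o=robot.observe(); st(o)
a=np.radians(-5.4); ey=np.array([-np.sin(a),np.cos(a)]); p=np.array([.5489,.0672,.0523]); p[:2]-=.003*ey
goal(o,p,-95.4)
```

```text
t 17.27 pos [0.55   0.0726 0.0542] yaw -95.5 zaxis [-0. -0. -1.] F [-1.   2.7  2.2] w 13.7 q [ 0.42  0.45 -0.38  0.   -0.75  1.05]
turn [ 0.  -0.  -0.1] shift [8.5 0.6 1.9]
```

Emit:
servo_tool:
  rows:
    - [[0,0,0],[2,0,0],10]
    - [[0,0,0],[4,0,0],10]
    - [[0,0,0],[5.5,0,0],10]
    - [[0,0,0],[7,0,0],10]

```text
t: 17.77
ee_pos: [0.5494, 0.0663, 0.0541]
eef_rot: [-0.673, 0.74, -0.0, 0.0]
contact_force: [-0.9, 3.1, 3.0]
width: 0.16
```

Emit:
servo_tool:
  rows:
    - [[0,0,0],[0.7,0,0],10]
    - [[0,0,0],[1.4,0,0],10]
    - [[0,0,0],[2,0,0],10]

```text
t: 18.15
ee_pos: [0.5492, 0.0642, 0.0541]
eef_rot: [-0.673, 0.74, -0.0, -0.0]
contact_force: [-2.1, 2.1, 4.2]
width: 0.159
```

Emit:
servo_tool:
  rows:
    - [[0,0,0],[0.7,0,0],10]
    - [[0,0,0],[1.4,0,0],10]
    - [[0,0,0],[2,0,0],10]

```text
t: 18.52
ee_pos: [0.549, 0.0621, 0.0541]
eef_rot: [-0.673, 0.74, -0.0, -0.0]
contact_force: [-1.4, 1.8, 4.3]
width: 0.155
```

Emit:
servo_tool:
  rows:
    - [[0,0,0],[0.7,0,0],10]
    - [[0,0,0],[1.4,0,0],10]
    - [[0,0,0],[2,0,0],10]

```text
t: 18.9
ee_pos: [0.549, 0.0616, 0.0541]
eef_rot: [-0.673, 0.74, 0.0, 0.001]
contact_force: [-3.4, 9.4, 4.9]
width: 0.16
```

Emit:
servo_tool:
  rows:
    - [[0,0,0],[0,0,0],20]
    - [[0,0,0],[0,0,0],40]
    - [[0,0,0],[0,0,0],50]
    - [[0,0,0],[0,0,0],60]
    - [[0,0,0],[0,0,-20],60]

```text
t: 19.52
ee_pos: [0.5475, 0.0595, 0.0727]
eef_rot: [-0.672, 0.74, 0.001, -0.002]
contact_force: [0.4, 0.0, 0.1]
width: 0.6
```

Emit:
servo_tool:
  rows:
    - [[0,0,0],[0,20,-45],60]
    - [[0,0,0],[0,50,-90],60]
    - [[0,0,0],[0,85,-130],60]
    - [[0,0,0],[0,115,-175],60]
    - [[0,0,0],[0,117,-180],60]

```text
t: 20.15
ee_pos: [0.4324, 0.0718, 0.2579]
eef_rot: [-0.673, 0.74, -0.001, 0.004]
contact_force: [-0.4, -0.2, -1.0]
width: 0.688
```

Run:
```python
from workcell import robot, grab_frame
from h import *
o=robot.observe(); st(o)
f=grab_frame('wrist'); save('wrist9',f); pickle.dump(o,open('o9.pkl','wb'))
t=grab_frame('top'); save('top9',t)
hsv=cv2.cvtColor(f['image'],cv2.COLOR_RGB2HSV); b=cv2.inRange(hsv,(105,140,60),(130,255,255)); n,l,s,ce=cv2.connectedComponentsWithStats(b)
for i in range(1,n):
    if s[i,4]>100:
        pts=np.argwhere(l==i)[:,::-1].astype(np.float32); r=cv2.minAreaRect(pts); print(s[i],onplane(f,r[0],.067,o).round(4),onplane(f,r[0],.041,o).round(4))
```

```text
t 20.15 pos [0.4324 0.0718 0.2579] yaw -95.4 zaxis [ 0.008  0.004 -1.   ] F [-0.4 -0.2 -1. ] w 59.8 q [ 0.54  0.03 -0.36  0.   -1.17  0.94]
[ 253    0   13  147 1080] [[0.5526 0.1245 0.067 ]] [[0.5563 0.1289 0.041 ]]
[ 414    1   19  146 1063] [[ 0.5357 -0.0564  0.067 ]] [[ 0.5381 -0.0653  0.041 ]]
[311  46  11  55 604] [[0.5465 0.062  0.067 ]] [[0.5497 0.0618 0.041 ]]
```

View pics/wrist9.png

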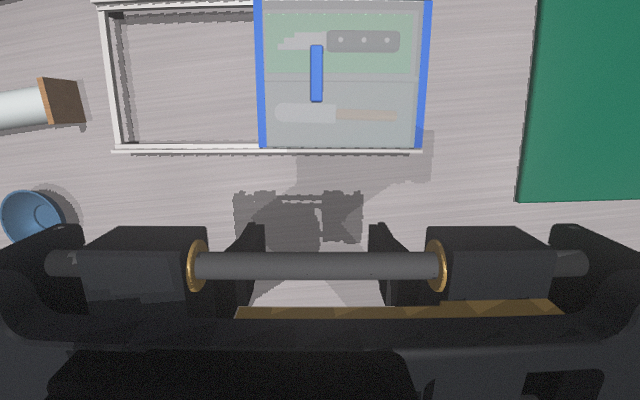

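View pics/top9.png

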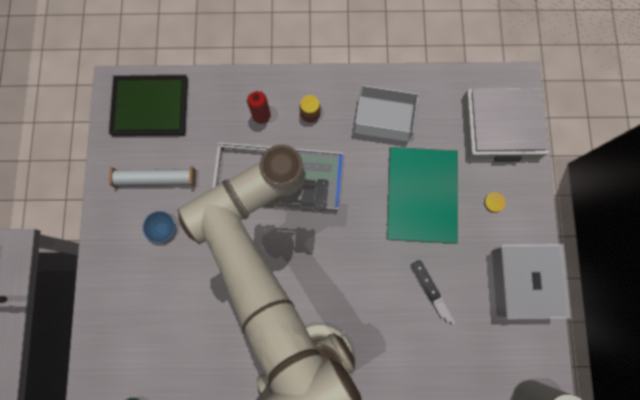

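The cover is shut with its rib at (316,73), and the knife shows through it on the green liner, handle at (363,41). The other objects look unmoved from above. One last numeric check before handing in.

Run:
```python
from workcell import robot, grab_frame
from h import *
st(robot.observe()); o=robot.observe(); f=grab_frame('wrist'); save('wrist10',f); im=f['image']
c=cv2.resize(im[0:160,240:440],None,fx=4,fy=3.7); cv2.imwrite('pics/w10c.png',cv2.cvtColor(c,cv2.COLOR_RGB2BGR))
hsv=cv2.cvtColor(im,cv2.COLOR_RGB2HSV); b=cv2.inRange(hsv,(105,140,60),(130,255,255)); n,l,s,ce=cv2.connectedComponentsWithStats(b)
rib=[onplane(f,cv2.minAreaRect(np.argwhere(l==i)[:,::-1].astype(np.float32))[0],.067,o)[0] for i in range(1,n) if s[i,4]>100 and s[i,1]>20][0]
u,v=np.meshgrid(np.arange(640),np.arange(400)); hb=(hsv[...,1]<45)&(hsv[...,2]<150)&(u>325)&(u<402)&(v>25)&(v<56)
hb=cv2.morphologyEx(hb.astype(np.uint8),cv2.MORPH_OPEN,np.ones((5,5),np.uint8)); p=np.argwhere(hb>0)[:,::-1]
W=(onplane(f,p,.027,o)[:,:2]*1000).astype(np.float32); print('rib',rib.round(4),'handle',cv2.minAreaRect(W),len(p))
a=np.radians(-5.4); ex=np.array([np.cos(a),np.sin(a)]); ey=np.array([-ex[1],ex[0]])
L=np.array([.5868,.0300]); print('rib y in case',(rib[:2]-L)@ey)
k=np.array(cv2.minAreaRect(W)[0])/1000+.03*ey-L; print('knife in liner',k@ex,k@ey)
t0=pickle.load(open('top0.pkl','rb'))['image'].astype(int); t1=pickle.load(open('top9.pkl','rb'))['image'].astype(int)
for nme,(x0,x1,y0,y1) in dict(squeeze=(245,275,85,125),jar=(297,325,92,126),tub=(350,420,82,145),roll=(105,198,162,192),dish=(140,180,208,246),lid=(482,508,190,214)).items(): print(nme,abs(t1-t0)[y0:y1,x0:x1].mean().round(2))
```

```text
t 20.25 pos [0.4323 0.0715 0.2549] yaw -95.5 zaxis [ 0.002  0.001 -1.   ] F [ 1.   0.8 -1. ] w 59.7 q [ 0.54  0.03 -0.37 -0.   -1.17  0.94]
rib [0.5465 0.0621 0.067 ] handle ((0.0, 0.0), (0.0, 0.0), 0.0) 0
rib y in case 0.02814200371839545
knife in liner -0.5813725114295318 -0.055089617193396605
squeeze 1.39
jar 1.49
tub 1.72
roll 1.9
dish 2.55
lid 1.8
```

View pics/w10c.png

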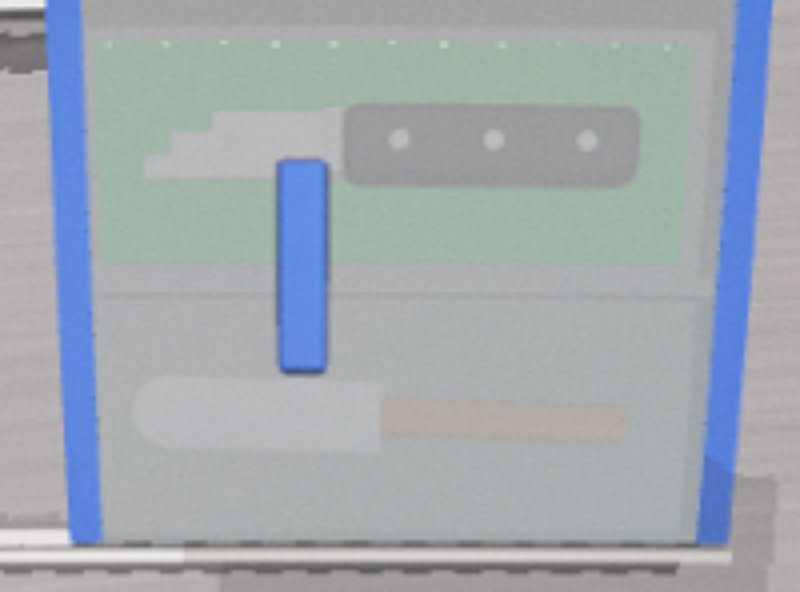

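The handle mask found nothing, so its knife figure means nothing. The enlarged crop is clear: the knife spans columns 145-638 (middle 391) on a liner spanning 97-690 (middle 393), flat and lengthwise. The rib is at case y of about 28 mm ±2 mm, which matches fully shut, and the force had risen at the stop.

```bash
python3 -c "
from workcell import close_job
print(close_job())"
```

```text
the job is handed in; nothing more can be done
None
```

I opened the cover about 187 mm, picked the small knife off the board by its handle and laid it on the green liner in the +x compartment. I then slid the cover shut, let go and backed off. The job was handed in at about 20 s of the 69 s allowed, and no verdict was given.

**Knife:** in the last wrist picture it lies flat and lengthwise through the clear cover, centred on the liner to within a few mm. I judged this from the picture, because my automatic handle check found no pixels and its figure was meaningless. I lowered it until the force reading rose by about 1 N, then released it.

**Cover:** pushing it shut, it stopped moving and the force rose from about 2 N to 9 N. The rib then measured 28 mm along the case against 30 mm when fully shut, a difference about the size of the calibration error.

**Other objects:** the top-view pictures before and after show no visible change in the bottle, jar, tub, film roll, dish or lid. The spreader looks unmoved in the wrist pictures. The gripper is clear of everything.

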